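# Slide the tall lantern into its charging dock and press its button

### The job

Without gripping or lifting it, push the tall slim lantern low on its foot so that it slides upright across the stool until it stands fully home in the charging dock. Then press the button on its top right down to start the charge and let it spring back up. Go gently, do not let the lantern rock or tip over, and leave the tumbler, mug, torch and everything else on the stool where they are.

Things in the scene. Friction and masses are not known exactly. Their poses are not given: they have to be found in the camera images.
- stool: Low moulded plastic stool, fixed to the platform, top 400 mm (x) by 540 mm (y), flat, 110 mm above the platform. Origin: on the platform under its centre; z up.
- lantern: Loose slim lantern, 0.3 to 0.6 kg, round about its axis (yaw means nothing), standing on the stool. Foot: disc 72 mm across, 36 mm high, tapering to 54 mm at height 44; clear chimney 55 mm over its ribs; cap 58 mm across at heights 148 to 174, the button on it. Origin: centre of underside, z up. Pushed at chimney or cap it tips; pushed at the foot it slides at 1 to 6 N.
- dock: Charging dock fixed on the stool: a U with no floor, open to its own -x. Origin: on the stool top, where the centre of the lantern's underside is when fully home; x points into the dock. Back block: front face at x = 36 mm, 104 wide, 34 thick, 55 high. Side rails 28 high, 12 thick, 80 apart inside, reach to x = -9; then flared lips to a mouth 105 wide, ending at x = -29 (122 wide outside).
- lamp_button (a joint): Travel in m of the momentary spring button on the lantern's cap: 0 up, 0.006 fully down; fully down takes about 5 N, and it springs back when released.
- lamp_button_top (a point): Centre of the top face of that button, 26 mm in diameter, on the lantern's axis; it is pressed straight down.
- organiser: Grey battery organiser with one drawer, fixed on the stool to the left (+y of the dock) of the dock: 100 mm deep (x), 140 mm wide (y), 85 mm high; the drawer with its knob faces the robot and may stand up to 15 mm open. Origin: centre of its underside. Not part of the work.
- organiser_drawer0_handle (a point): The drawer's knob, 35 mm in front of the drawer face. To be left alone.
- tumbler: Loose open steel tumbler, 70 mm in diameter at the rim, 100 mm high. Origin: centre of its underside. To be left alone.
- mug: Loose ceramic mug, 74 mm in diameter, 85 mm high, with a handle on its own +y side. Origin: centre of its underside. To be left alone.
- torch: Loose metal torch standing on its wide head, 50 mm in diameter at the bottom, 34 mm above, 125 mm high. Origin: centre of its underside. To be left alone.
Not all that is in view belongs to the job. What is meant by the lantern is not blue or yellow, and is the smaller of those in its own colour.

How it is judged:
On the way, in this order (a step that is already met when the one before it is completed fails the run):
1. the lantern stands fully home in the dock, upright (horizontal distance between lantern and dock below 0.008 m and angle between lantern's own z axis and vertical below 0.06 rad and z of lantern in the frame of dock below 0.005 m and value of joint lamp_button below 0.001 m), for 0.2 s.
2. the button is pressed right down with the lantern in the dock (horizontal distance between lantern and dock below 0.008 m and angle between lantern's own z axis and vertical below 0.06 rad and z of lantern in the frame of dock below 0.005 m and value of joint lamp_button above 0.0045 m), for 0.05 s.
At the end, for the whole second after the job is handed in: The lantern stands upright (within 0.06 rad) on the stool, its axis within 8 mm of the dock's home point, at rest, and the button, having been pressed at least 4.5 mm down while docked, is up again (all of step 1 and linear speed of lantern below 0.01 m/s); the robot touches nothing.
It fails at once if the lantern is tipped or rocked more than 0.2 rad (angle between lantern's own z axis and vertical above 0.2 rad).
It fails at once if the lantern is lifted more than 12 mm off the stool (z of lantern in the frame of dock above 0.012 m).
It fails at once if the lantern is gripped or forced: more than 30 N from the fingers (contact force between the fingers and lantern above 30 N).
It fails at once if the tumbler, mug, torch or drawer is moved more than 15 mm (distance of any of tumbler, mug, torch, organiser_drawer0_handle from where it was at the start of the episode above 0.015 m).
It also fails if it takes over 64 s, if anything falls off the work surface, if the arm or the gripper's body presses on something with over 40 N, if the wrist force passes 120 N, or if a joint passes its speed limit or range.

### The arm

A 6-joint arm with a two-finger parallel gripper is mounted at the origin on the work surface. World frame = base frame: x ahead of the robot, y to its left, z up, the work surface at z = 0. Lengths are in m, angles in rad, forces in N, time in s.
With the tool pointing down it reaches from about 0.275 to 0.875 m from the base axis. Payload 12.5 kg.
Tool frame: the origin (TCP) lies on the centre line of the jaws, within the pads' length; the fingertips stand 22 mm ahead of it and the grasp point (between the pads) lies 3 mm ahead of it; z points along the fingers, y is the direction in which the jaws open and shut (so a half turn about z gives the same grasp; the last joint's range is limited). The gripper opens to 85 mm and grips with 20 to 120 N. Pads are 22 mm wide; open, the fingers measure 114 mm over their backs; the gripper's body (76 mm by 85 mm) begins 54 mm behind the grasp point. The pads swing forward as they close: fully open they stand 13 mm farther back than shut.
Start: joints at [1.123, 0.351, 1.652, -0, 1.139, -0.085], TCP at [0.195, 0.514, 0.253] pointing down, gripper open.
Joint ranges: [-2.75, 2.75], [-0.79, 2.1], [0.01, 2.65], [-1.57, 4.71], [0.07, 3.14], [-2.87, 2.87]. Speed limits (rad/s): [2.22, 2.22, 2.79, 3.14, 3.14, 3.14].

### API

Orientations are given as a unit quaternion [x, y, z, w].
In Python, from cell import manip gives the robot as it stands.
- The arm moves only by the tool servo_tool, never from a script. Its argument "commands" is a list of rows, each a list of 3 entries, a list of its own where there are three numbers: the finger opening in m, from 0 to 0.0854, then the shift along the tool's x, y, z in m, then the turn, a rotation vector about the tool's x, y, z in rad. A call has 1 to 8 rows; each row is the pose to reach, as a shift and turn from the pose commanded when the call began, along the tool's axes at that moment; what a row does not reach only later rows make up. A row lasts 1/8 s, in which the tool goes at most 62.5 mm and 10.7 degrees, less where a joint would pass 70% of its speed; a pose out of reach is approached as far as the arm can. A call with a gripper value outside its range is refused whole. The fingers move at their own pace and stop on an object; the grip force is fixed at half the most. Time passes only in rows, so rows that repeat a pose let the fingers close. It gives the time, the measured TCP pose, the force and the opening at its end, in the units of the state.
- manip.sense(): the state, without advancing time (a new reading comes with each control period).
- manip.camera(name): name is "side" or "top"; returns the picture (420x560x3 uint8, red, green, blue); there is no depth.
- manip.calibration(name): a dict with "camera_matrix" (3x3 intrinsics, pixels), "view" (4x4, takes a point from world to camera coordinates). Camera axes: x right, y up, looking along -z (the intrinsics and any distortion apply to the point x, -y, -z); pixel columns grow to the right and rows downward; lengths in m; the calibration is good to about 2 mm. A picture is of the moment at which its call begins. calibration takes no time and is no camera call.
- manip.hand_in(): hands the job in, once; it reports no verdict.
The state is a dict: "clock": time; "joints": joint angles; "joint_vel": joint speeds; "joint_efforts": joint torques, N m; "eef_pos": TCP position; "tcp_rot": TCP orientation; "force": force on the tool from outside, world axes, zero at the start; "torque": the same for the moment, N m; "gripper_width": finger opening in m.
Only numpy, scipy, OpenCV 4.12 (cv2) and the standard library are available. Lean on these libraries where they do the work, as an engineer would, in place of code of your own. Each camera call takes 0.05 s, during which the arm holds its last target.

## Working session

There is one attempt and no reset: what is moved stays moved. The work goes in short steps, Python scripts to look and compute and a tool call to move; the robot and the scene stay as the last step left them, time stands still between calls to the robot, and variables do not carry over. Pictures are saved under pics/ and viewed, and the job is handed in when it is done.

Besides the shell and the picture viewer there is one more tool, called after "Call:" by a JSON object that holds its "name" and its "arguments", one argument or row to a line. servo_tool: Moves the arm, as the interface text tells. Its arguments: {"type":"object","properties":{"commands":{"type":"array"}},"required":["commands"]}

```bash
ls; mkdir -p pics; python3 - <<'E'
from cell import manip
import cv2
s=manip.sense()
for k,v in s.items(): print(k,v)
for n in ("side","top"):
    cv2.imwrite(f"pics/{n}0.png",cv2.cvtColor(manip.camera(n),cv2.COLOR_RGB2BGR))
    print(n,manip.calibration(n))
E
```

```text
pics
clock 0.0
joints [ 1.12340968e+00  3.51249561e-01  1.65243443e+00 -1.74475937e-05
  1.13909459e+00 -8.45995902e-02]
joint_vel [-2.04438927e-04 -1.67672098e-03  5.52815268e-04  2.49693098e-03
 -7.80959619e-05  1.12102009e-04]
joint_efforts [-9.30547976e-04 -5.06090605e+01 -2.91403109e+01 -5.93827485e-05
  4.40495161e-03 -7.65818129e-06]
eef_pos [0.19503003 0.51392948 0.25274718]
tcp_rot [ 1.80396784e-01  9.83593742e-01 -5.74192857e-04 -1.48228331e-04]
force [-0.47022157 -0.61599099 -0.42025563]
torque [ 0.02136514 -0.02847216 -0.00096747]
gripper_width 0.08559080579464944
side {'camera_matrix': array([[514.28786928,   0.        , 275.84110526],
       [  0.        , 514.28786928, 217.08699402],
       [  0.        ,   0.        ,   1.        ]]), 'view': array([[ 0.80123514, -0.59807571,  0.01810218, -0.44522581],
       [ 0.31813164,  0.45143025,  0.83366839, -0.28847996],
       [-0.50676869, -0.66220554,  0.55196859, -1.36787199],
       [ 0.        ,  0.        ,  0.        ,  1.        ]])}
top {'camera_matrix': array([[455.77839146,   0.        , 271.03530477],
       [  0.        , 455.77839146, 214.30523431],
       [  0.        ,   0.        ,   1.        ]]), 'view': array([[-0.00675163, -0.99952386, -0.03010778, -0.04597518],
       [ 0.9968301 , -0.00911416,  0.07903596, -0.52191508],
       [-0.07927273, -0.02947872,  0.996417  , -1.26664888],
       [ 0.        ,  0.        ,  0.        ,  1.        ]])}
```

View pics/side0.png

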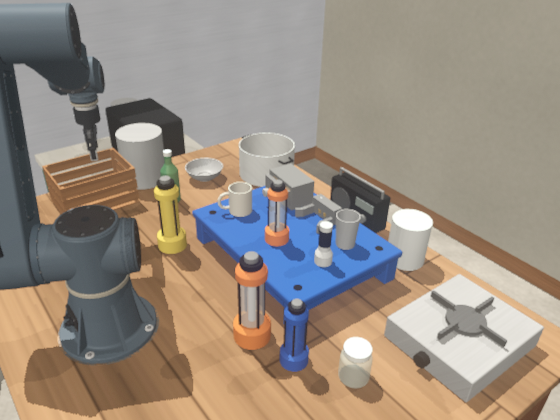

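View pics/top0.png

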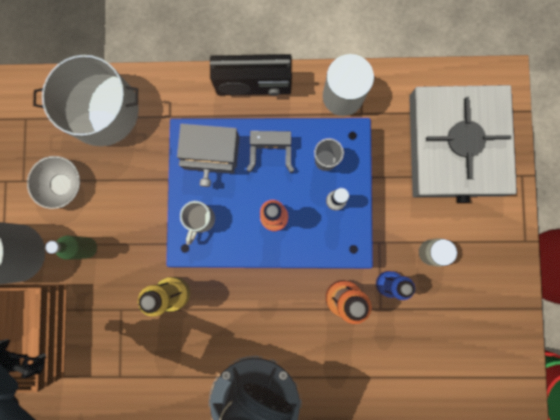

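```bash
python3 - <<'E'
import cv2
a=cv2.imread("pics/top0.png")[110:280,160:380]; cv2.imwrite("pics/ct.png",cv2.resize(a,None,fx=3.5,fy=3.5,interpolation=cv2.INTER_CUBIC))
a=cv2.imread("pics/side0.png")[155:300,190:400]; cv2.imwrite("pics/cs.png",cv2.resize(a,None,fx=3.8,fy=3.8,interpolation=cv2.INTER_CUBIC))
E
```

```text
(no output)
```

View pics/ct.png

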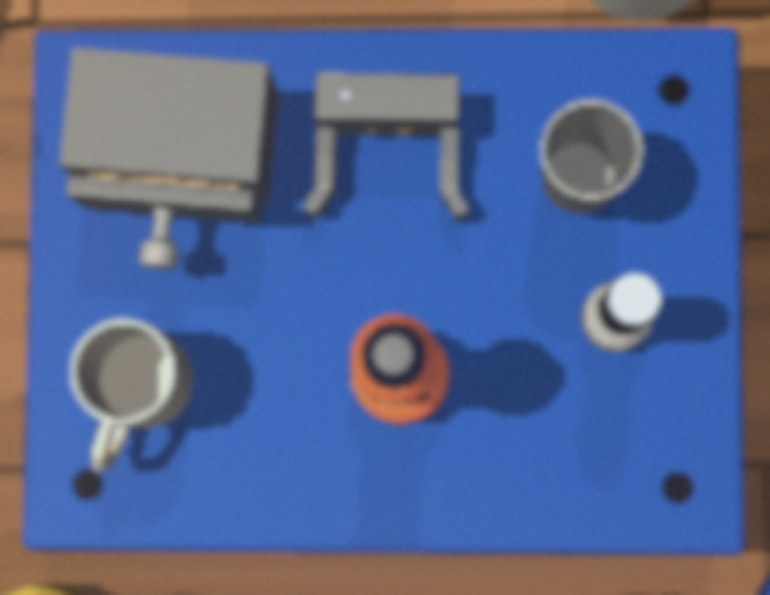

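View pics/cs.png

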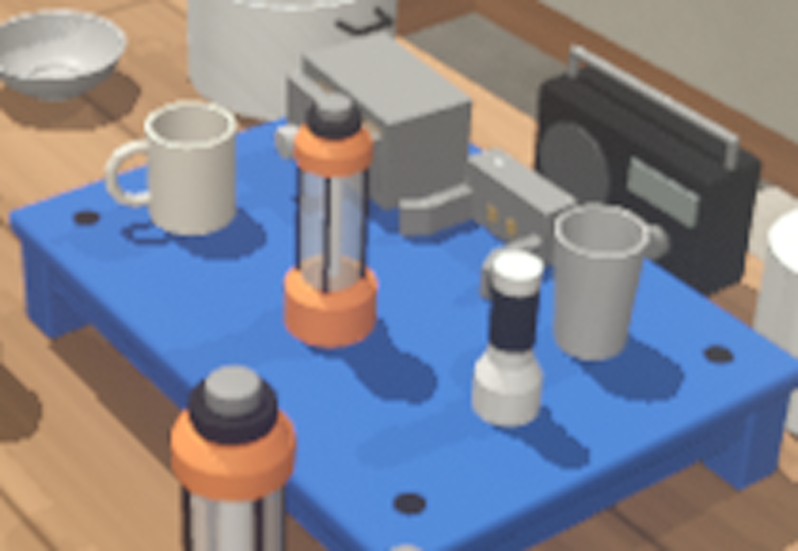

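```bash
cat >h.py <<'E'
import numpy as np, cv2
from cell import manip
def ray(n,u,v):
    c=manip.calibration(n);K=c["camera_matrix"];V=c["view"]
    p=np.linalg.solve(K,[u,v,1.]);d=V[:3,:3].T@np.array([p[0],-p[1],-p[2]])
    o=-V[:3,:3].T@V[:3,3];return o,d
def on(n,u,v,z):
    o,d=ray(n,u,v);return o+d*(z-o[2])/d[2]
def proj(n,P):
    c=manip.calibration(n);q=c["view"]@np.append(P,1);q=q[:3]*[1,-1,-1]
    r=c["camera_matrix"]@q;return r[:2]/r[2]
def ct(u,v): return 160+(u+.5)/3.5-.5,110+(v+.5)/3.5-.5
def cs(u,v): return 190+(u+.5)/3.8-.5,155+(v+.5)/3.8-.5
E
python3 - <<'E'
from h import *
np.set_printoptions(precision=4,suppress=True)
print("stool",[on("top",*ct(*p),.11)[:2] for p in [(36,30),(738,30),(742,552),(25,548)]])
print("block top",[on("top",*ct(*p),.165)[:2] for p in [(317,73),(460,76),(459,122),(314,118)]])
print("rails top inner/outer/lip",[on("top",*ct(*p),.138)[:2] for p in [(315,190),(333,185),(442,185),(460,180),(303,207),(318,215),(455,217),(470,210)]])
print("org top",[on("top",*ct(*p),.195)[:2] for p in [(72,48),(270,64),(256,183),(61,166)]])
# lantern
print("foot L/R", on("top",*ct(350,372),.128),on("top",*ct(448,372),.128), "low",on("top",*ct(400,423),.11))
print("button", on("top",*ct(394,353),.295), on("side",*cs(335,106),.295))
for u in (284,376): print("side foot",on("side",*cs(u,305),.13))
print("side foot low",on("side",*cs(330,347),.11))
print("mug rim", on("top",*ct(122,372),.195)," tumbler",on("top",*ct(591,151),.21)," torch",on("top",*ct(635,298),.235)," knob",on("top",*ct(157,252),.15))
E
```

```text
stool [array([0.7759, 0.2173]), array([ 0.7675, -0.3184]), array([ 0.3745, -0.3119]), array([0.3805, 0.2213])]
block top [array([ 0.7244, -0.0029]), array([ 0.7206, -0.1067]), array([ 0.6868, -0.1056]), array([ 0.6912, -0.0006])]
rails top inner/outer/lip [array([0.6435, 0.0009]), array([ 0.6471, -0.0124]), array([ 0.6461, -0.093 ]), array([ 0.6496, -0.1063]), array([0.6309, 0.0098]), array([ 0.6248, -0.0012]), array([ 0.6221, -0.1024]), array([ 0.6272, -0.1135])]
org top [array([0.737 , 0.1696]), array([0.7233, 0.0282]), array([0.638 , 0.0382]), array([0.652 , 0.1766])]
foot L/R [ 0.509  -0.0238  0.128 ] [ 0.5083 -0.0962  0.128 ] low [ 0.4718 -0.0601  0.11  ]
button [ 0.5081 -0.0609  0.295 ] [ 0.5143 -0.0555  0.295 ]
side foot [ 0.4735 -0.05    0.13  ]
side foot [ 0.5314 -0.091   0.13  ]
side foot low [ 0.4865 -0.0925  0.11  ]
mug rim [0.5053 0.1323 0.195 ]  tumbler [ 0.6546 -0.1959  0.21  ]  torch [ 0.5489 -0.2212  0.235 ]  knob [0.5967 0.116  0.15  ]
```

```bash
cat >>h.py <<'E'
from scipy.spatial.transform import Rotation as R
def tgt(pos,yaw,tilt):
    # jaw y axis at world angle 90+yaw deg, tilt: fingers point forward-down
    R0=R.from_matrix(np.array([[-1,0,0],[0,1,0],[0,0,-1]],float))
    return np.array(pos),R.from_euler('z',yaw,degrees=True)*R.from_euler('y',-tilt,degrees=True)*R0
def rel(pos,yaw,tilt):
    s=manip.sense();p,q=tgt(pos,yaw,tilt);r=R.from_quat(s["tcp_rot"])
    return np.round(r.inv().apply(p-s["eef_pos"]),4),np.round((r.inv()*q).as_rotvec(),4)
def st():
    s=manip.sense();print(round(s["clock"],2),np.round(s["eef_pos"],4),"F",np.round(s["force"],2),"w",round(s["gripper_width"],4),"j",np.round(s["joints"],2),'z',np.round(R.from_quat(s["tcp_rot"]).as_matrix()[:,2],3))
E
python3 -c "
from h import *
print(rel([.415,-.065,.34],-2.3,42)); print(rel([.195,.514,.34],-2.3,42))"
```

```text
(array([-0.4111, -0.4633, -0.0867]), array([-0.1192, -0.7268, -0.3076]))
(array([ 0.0001, -0.0001, -0.0872]), array([-0.1192, -0.7268, -0.3076]))
```

Call:
{"name": "servo_tool", "arguments": {
  "commands": [
    [0.045,[-0.02,-0.02,-0.06],[0,0,0]],
    [0.045,[-0.06,-0.065,-0.087],[0,-0.1,-0.04]],
    [0.045,[-0.1,-0.11,-0.087],[-0.02,-0.2,-0.08]],
    [0.045,[-0.14,-0.155,-0.087],[-0.04,-0.3,-0.12]],
    [0.045,[-0.18,-0.2,-0.087],[-0.06,-0.4,-0.17]],
    [0.045,[-0.22,-0.25,-0.087],[-0.08,-0.5,-0.21]],
    [0.045,[-0.26,-0.295,-0.087],[-0.1,-0.6,-0.26]],
    [0.045,[-0.3,-0.34,-0.087],[-0.119,-0.727,-0.308]]
  ]
}}

```text
clock: 1.1
eef_pos: [0.3518, 0.0989, 0.34]
tcp_rot: [0.022, 0.937, -0.004, 0.349]
force: [1.8, 0.2, 1.0]
gripper_width: 0.045
```

```bash
python3 -c "
from h import *
st();print(rel([.415,-.065,.32],-2.3,42))"
```

```text
1.1 [0.3518 0.0989 0.34  ] F [1.83 0.2  1.03] w 0.045 j [ 0.28 -0.39  2.3  -0.39  0.57 -0.99] z [ 0.653 -0.023 -0.757]
(array([-0.0409, -0.1611,  0.0602]), array([ 0.0027, -0.0209, -0.0077]))
```

Call:
{"name": "servo_tool", "arguments": {
  "commands": [
    [0.045,[-0.01,-0.04,0.015],[0,-0.02,0]],
    [0.045,[-0.02,-0.08,0.03],[0,-0.02,0]],
    [0.045,[-0.03,-0.12,0.045],[0,-0.02,0]],
    [0.045,[-0.041,-0.161,0.06],[0.003,-0.02,-0.008]],
    [0.045,[-0.041,-0.161,0.06],[0.003,-0.02,-0.008]]
  ]
}}

```text
clock: 1.72
eef_pos: [0.4148, -0.0647, 0.3192]
tcp_rot: [0.02, 0.934, -0.007, 0.356]
force: [0.4, -0.0, 0.5]
gripper_width: 0.0448
```

```bash
python3 -c "
from h import *
st();print(rel([.415,-.061,.17],-2.3,42))
for n in ('side','top'): cv2.imwrite(f'pics/{n}1.png',cv2.cvtColor(manip.camera(n),cv2.COLOR_RGB2BGR))"
```

```text
1.73 [ 0.4148 -0.0647  0.3192] F [ 0.41 -0.05  0.55] w 0.0448 j [-0.41 -0.25  2.28  0.54  0.48 -2.34] z [ 0.665 -0.027 -0.746]
(array([0.0993, 0.0035, 0.1114]), array([-0.0006, -0.005 , -0.0019]))
```

View pics/side1.png

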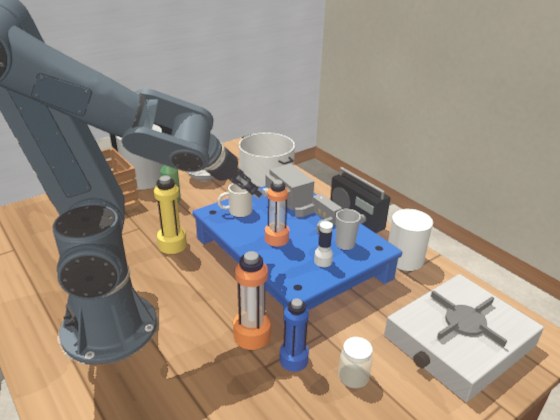

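Call:
{"name": "servo_tool", "arguments": {
  "commands": [
    [0.045,[0.013,0.001,0.014],[0,-0.005,0]],
    [0.045,[0.026,0.002,0.028],[0,-0.005,0]],
    [0.045,[0.04,0.003,0.042],[0,-0.005,0]],
    [0.045,[0.053,0.003,0.056],[0,-0.005,0]]
  ]
}}

```text
clock: 2.33
eef_pos: [0.412, -0.0594, 0.2416]
tcp_rot: [0.02, 0.934, -0.007, 0.358]
force: [-0.1, -0.6, 1.2]
gripper_width: 0.045
```

```bash
python3 -c "
from h import *
st();print(rel([.415,-.061,.16],-2.3,42))"
```

```text
2.33 [ 0.412  -0.0594  0.2416] F [-0.11 -0.64  1.21] w 0.045 j [-0.39 -0.1   2.4   1.03  0.27 -2.85] z [ 0.668 -0.026 -0.744]
(array([ 0.0522, -0.0016,  0.0628]), array([ 0.0005, -0.0013, -0.0019]))
```

```bash
python3 -c "
from h import *
a=cv2.cvtColor(manip.camera('side'),cv2.COLOR_RGB2BGR)[110:280,150:330]
cv2.imwrite('pics/g2.png',cv2.resize(a,None,fx=3.3,fy=3.3,interpolation=cv2.INTER_CUBIC))
a=cv2.imread('pics/side0.png')[30:180,40:150]
cv2.imwrite('pics/g0.png',cv2.resize(a,None,fx=4,fy=4,interpolation=cv2.INTER_CUBIC))
s=manip.sense();print(rel([.42,-.06,.27],-2.3,0))"
```

```text
(array([-0.027 , -0.0005, -0.0168]), array([ 0.0019,  0.7289, -0.0016]))
```

View pics/g0.png

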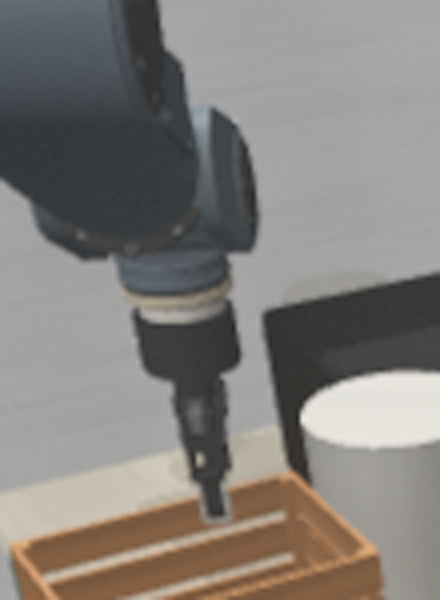

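View pics/g2.png

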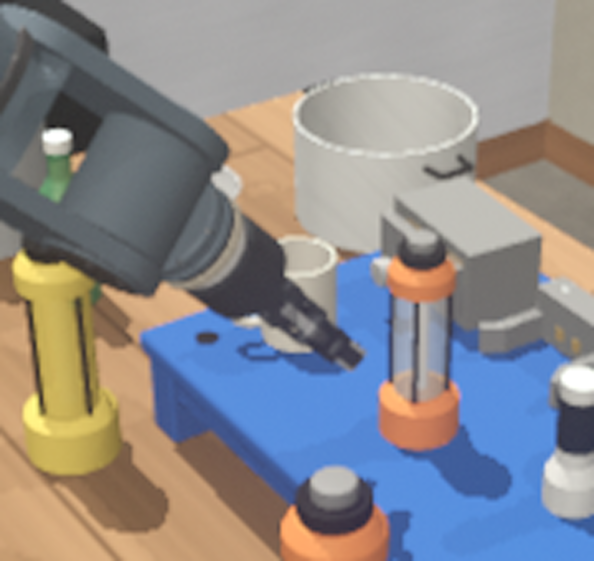

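```bash
cat >>h.py <<'E'
def frame(th,al):
    th,al=np.radians([th,al]);s,c=np.sin(th),np.cos(th)
    z=np.array([s*np.cos(al),s*np.sin(al),-c]);y=-np.array([0,c,s*np.sin(al)]);y/=np.linalg.norm(y)
    return np.c_[np.cross(y,z),y,z]   # in dock frame, half-turned (x fwd)
E
python3 - <<'E'
from h import *
np.set_printoptions(precision=1,suppress=True)
for th,al,w in [(40,25,40),(40,25,30),(38,20,40),(40,30,36)]:
    M=frame(th,al)
    def pts(sgn):
        P=[]
        for y in np.linspace(w/2,w/2+14.5,8):
            for x in np.linspace(-11,11,12):
                for z in np.linspace(-30,22,27): P.append(M@[x,sgn*y,z])
        return np.array(P)
    A,B=pts(1),pts(-1); zl=min(A[:,2].min(),B[:,2].min()); tz=-zl+4
    def cx(P,ty):
        q=P[(P[:,2]+tz<36)]; yy=q[:,1]+ty; m=abs(yy)<36; q=q[m];yy=yy[m]
        v=q[:,0]+np.sqrt(36**2-yy**2); i=v.argmax(); return v[i],q[i]+[0,ty,tz]
    best=min(np.arange(-20,20,.25),key=lambda t:abs(cx(A,t)[0]-cx(B,t)[0]))
    a,b=cx(A,best),cx(B,best)
    bc=M@[0,0,-51.]; print(th,al,w,"tcp z above stool",tz,"ty",best,"tcp x",-a[0],-b[0],"contact heights",a[1],b[1],"body start ctr",bc+[-a[0],best,tz])
E
```

```text
Traceback (most recent call last):
ValueError: attempt to get argmax of an empty sequence
```

```bash
python3 - <<'E'
from h import *
np.set_printoptions(precision=1,suppress=True)
for th,al,w in [(40,25,40),(40,25,30),(40,25,20),(38,20,30),(38,15,40),(40,30,20)]:
    M=frame(th,al)
    def pts(sgn):
        return np.array([M@[x,sgn*y,z] for y in np.linspace(w/2,w/2+14.5,8) for x in np.linspace(-11,11,12) for z in np.linspace(-30,22,27)])
    A,B=pts(1),pts(-1); zl=min(A[:,2].min(),B[:,2].min()); tz=-zl+4
    def cx(P,ty):
        q=P[(P[:,2]+tz<36)]; yy=q[:,1]+ty; m=abs(yy)<36; q=q[m];yy=yy[m]
        if len(q)==0: return -999,np.zeros(3)
        v=q[:,0]+np.sqrt(36**2-yy**2)
        i=v.argmax(); return v[i],q[i]+[-v[i],ty,tz]
    best=min(np.arange(-30,30,.25),key=lambda t:abs(cx(A,t)[0]-cx(B,t)[0])+(999 if cx(A,t)[0]<-900 else 0))
    a,b=cx(A,best),cx(B,best)
    bc=M@[0,0,-51.]; print(th,al,w,"tz",tz,"ty",best,"tx",-a[0],-b[0],"contacts",a[1],b[1],"body",bc+[-a[0],best,tz])
E
```

```text
40 25 40 tz 38.42344866108479 ty -3.75 tx -52.479417716412165 -52.37543025769542 contacts [-30.7 -18.8  20.9] [-30.6  18.9  34.3] body [-82.2 -17.6  77.5]
40 25 30 tz 36.75231977725091 ty -3.75 tx -54.900944749891735 -54.8286958257319 contacts [-33.1 -14.1  20.9] [-33.1  14.2  31. ] body [-84.6 -17.6  75.8]
40 25 20 tz 35.08119089341703 ty -3.75 tx -56.52423296078839 -56.4783356411161 contacts [-34.8  -9.3  20.9] [-34.7   9.5  27.6] body [-86.2 -17.6  74.1]
38 20 30 tz 35.100026192727114 ty -3.0 tx -54.64984819369657 -54.65896706520378 contacts [-32.9 -14.5  20. ] [-33.   14.5  27.8] body [-84.2 -13.7  75.3]
38 15 40 tz 34.58588129692373 ty -2.25 tx -52.09456468133888 -52.147724634642685 contacts [-30.2 -19.6  19.7] [-30.2  19.6  27.6] body [-82.4 -10.4  74.8]
40 30 20 tz 35.97807609290515 ty -4.75 tx -56.17092948642683 -56.19655107350323 contacts [-34.8  -9.3  20.9] [-34.8   9.2  28.6] body [-84.6 -21.1  75. ]
```

```bash
python3 - <<'E'
from h import *
np.set_printoptions(precision=1,suppress=True)
for th,al,w in [(32,25,36),(32,20,36),(30,30,36)]:
    M=frame(th,al)
    def pts(sgn):
        return np.array([M@[x,sgn*y,z] for y in np.linspace(w/2,w/2+14.5,8) for x in np.linspace(-11,11,12) for z in np.linspace(-30,22,27)])
    A,B=pts(1),pts(-1); zl=min(A[:,2].min(),B[:,2].min()); tz=-zl+4
    def cx(P,ty):
        q=P[(P[:,2]+tz<36)]; yy=q[:,1]+ty; m=abs(yy)<36; q=q[m];yy=yy[m]
        if len(q)==0: return -999,np.zeros(3)
        v=q[:,0]+np.sqrt(36**2-yy**2)
        i=v.argmax(); return v[i],q[i]+[-v[i],ty,tz]
    best=min(np.arange(-30,30,.25),key=lambda t:abs(cx(A,t)[0]-cx(B,t)[0])+(999 if cx(A,t)[0]<-900 else 0))
    a,b=cx(A,best),cx(B,best)
    ang=np.linspace(0,6.28,40)
    body=np.array([M@[38*np.cos(t),42.5*np.sin(t),z] for t in ang for z in (-51,-110)])+[-a[0],best,tz]
    print(th,al,w,"tz",tz,"ty",best,"tx",-a[0],"contacts",a[1],b[1],"body xmax",body[:,0].max(),"min dist",np.hypot(body[:,0],body[:,1]).min(),"zmin",body[:,2].min())
    W=R.from_euler('z',-2.3,degrees=True)*R.from_matrix(M); s=manip.sense();r=R.from_quat(s["tcp_rot"])
    print(np.round((r.inv()*W).as_rotvec(),3), W.as_quat().round(4))
E
```

```text
32 25 36 tz 36.06308367238011 ty -3.5 tx -51.77110832517252 contacts [-31.6 -17.3  17.9] [-31.5  17.5  27.1] body xmax -42.93428843985438 min dist 45.11072125925534 zmin 58.60049759557988
[-0.3 -0.3 -3. ] [ 1.  -0.1  0.2 -0.1]
32 20 36 tz 34.80610540153025 ty -2.75 tx -51.94909811148172 contacts [-31.5 -17.5  17.7] [-31.4  17.7  25.3] body xmax -44.39154714832403 min dist 45.749181060091594 zmin 57.54979974335971
[-0.3 -0.3 -3. ] [ 1.  -0.   0.3 -0.1]
30 30 36 tz 36.642713690775764 ty -4.25 tx -50.97661040267408 contacts [-31.5 -17.4  17.2] [-31.6  17.2  27.2] body xmax -38.80752108226937 min dist 41.438268580264186 zmin 61.146524719784026
[-0.4 -0.3 -2.9] [ 1.  -0.1  0.2 -0.1]
```

Call:
{"name": "servo_tool", "arguments": {
  "commands": [
    [0.036,[-0.025,-0.002,-0.028],[0,0,0.1]],
    [0.036,[-0.05,-0.003,-0.056],[0,0,0.28]],
    [0.036,[-0.055,-0.003,-0.062],[0,0,0.46]],
    [0.036,[-0.055,-0.003,-0.062],[0,0,0.64]],
    [0.036,[-0.055,-0.003,-0.062],[0,0,0.82]],
    [0.036,[-0.055,-0.003,-0.062],[0,0,1.0]],
    [0.036,[-0.055,-0.003,-0.062],[0,0,1.18]],
    [0.036,[-0.055,-0.003,-0.062],[0,0,1.36]]
  ]
}}

```text
clock: 3.38
eef_pos: [0.4113, -0.0628, 0.3254]
tcp_rot: [0.574, 0.737, 0.208, 0.291]
force: [-0.3, -0.3, 0.3]
gripper_width: 0.0362
```

```bash
cat >>h.py <<'E'
W=R.from_euler('z',-2.3,degrees=True)*R.from_matrix(frame(32,25))
def relW(pos,q=W):
    s=manip.sense();r=R.from_quat(s["tcp_rot"])
    print(np.round(r.inv().apply(np.array(pos)-s["eef_pos"]),4),np.round((r.inv()*q).as_rotvec(),4))
E
python3 -c "
from h import *
st();relW([.41,-.062,.30])"
```

```text
3.38 [ 0.4113 -0.0628  0.3254] F [-0.26 -0.27  0.3 ] w 0.0362 j [-0.4  -0.27  2.28  0.53  0.49 -1.04] z [ 0.668 -0.027 -0.744]
[ 0.0059 -0.017   0.018 ] [0.3688 0.0383 1.9896]
```

Call:
{"name": "servo_tool", "arguments": {
  "commands": [
    [0.036,[0,0,0],[0.033,0.003,0.18]],
    [0.036,[0,0,0],[0.067,0.007,0.36]],
    [0.036,[0,0,0],[0.1,0.01,0.54]],
    [0.036,[0,0,0],[0.133,0.014,0.72]],
    [0.036,[0,0,0],[0.167,0.017,0.9]],
    [0.036,[0,0,0],[0.2,0.021,1.08]],
    [0.036,[0,0,0],[0.233,0.024,1.26]],
    [0.036,[0,0,0],[0.267,0.028,1.44]]
  ]
}}

```text
clock: 4.38
eef_pos: [0.4112, -0.063, 0.3254]
tcp_rot: [0.944, 0.199, 0.262, 0.001]
force: [0.3, -0.4, -0.2]
gripper_width: 0.0359
```

```bash
python3 -c "
from h import *
st();relW([.41,-.062,.30])"
```

```text
4.38 [ 0.4112 -0.063   0.3254] F [ 0.25 -0.44 -0.15] w 0.0359 j [-0.45 -0.19  2.14  0.44  0.8   0.46] z [ 0.496  0.103 -0.862]
[-0.0131 -0.0041  0.0214] [0.1029 0.0129 0.5494]
```

Call:
{"name": "servo_tool", "arguments": {
  "commands": [
    [0.036,[-0.004,-0.001,0.006],[0.033,0.004,0.18]],
    [0.036,[-0.008,-0.003,0.014],[0.067,0.008,0.36]],
    [0.036,[-0.013,-0.004,0.021],[0.103,0.013,0.549]],
    [0.036,[-0.013,-0.004,0.021],[0.103,0.013,0.549]]
  ]
}}

```text
clock: 4.88
eef_pos: [0.4099, -0.0623, 0.2998]
tcp_rot: [0.96, -0.048, 0.248, -0.119]
force: [-0.6, -0.8, -0.3]
gripper_width: 0.0361
```

```bash
python3 -c "
from h import *
st();relW([.422,-.062,.16])"
```

```text
4.88 [ 0.4099 -0.0623  0.2998] F [-0.62 -0.75 -0.35] w 0.0361 j [-0.52 -0.13  2.17  0.6   0.83  0.8 ] z [ 0.488  0.204 -0.849]
[-0.0545  0.0345  0.1246] [0.0003 0.0011 0.0064]
```

Call:
{"name": "servo_tool", "arguments": {
  "commands": [
    [0.036,[-0.011,0.007,0.025],[0,0,0]],
    [0.036,[-0.022,0.014,0.05],[0,0,0]],
    [0.036,[-0.033,0.021,0.075],[0,0,0]],
    [0.036,[-0.044,0.028,0.1],[0,0,0]],
    [0.036,[-0.0545,0.0345,0.1245],[0,0,0]],
    [0.036,[-0.0545,0.0345,0.1245],[0,0,0]]
  ]
}}

```text
clock: 5.62
eef_pos: [0.4225, -0.0612, 0.1598]
tcp_rot: [0.96, -0.046, 0.248, -0.12]
force: [0.4, 0.4, 0.5]
gripper_width: 0.0358
```

```bash
python3 -c "
from h import *
st();relW([.43,-.0615,.146])
for n in ('side','top'):
  a=cv2.cvtColor(manip.camera(n),cv2.COLOR_RGB2BGR); cv2.imwrite(f'pics/{n}3.png',a)
  a=a[110:280,160:380] if n=='top' else a[130:290,180:380]
  cv2.imwrite(f'pics/{n}3c.png',cv2.resize(a,None,fx=3.5,fy=3.5,interpolation=cv2.INTER_CUBIC))"
```

```text
5.62 [ 0.4225 -0.0612  0.1598] F [0.44 0.39 0.47] w 0.0358 j [-0.5   0.18  2.31  1.02  0.51  0.29] z [ 0.487  0.207 -0.848]
[0.0002 0.0035 0.0153] [-0.0019  0.0019  0.0097]
```

View pics/side3c.png

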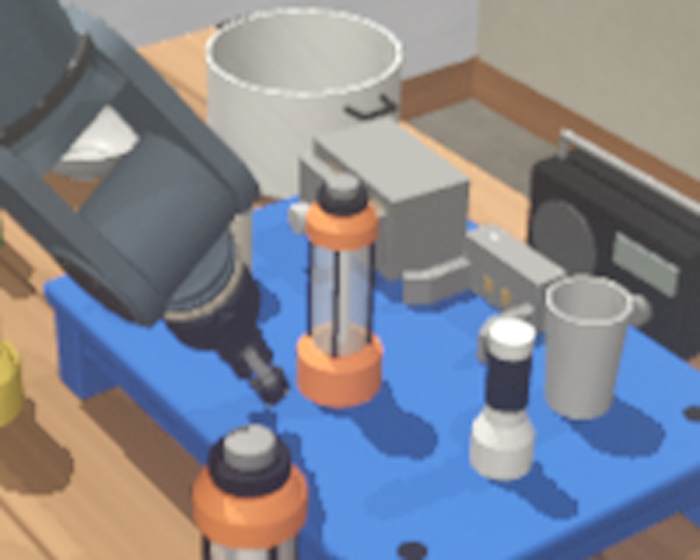

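View pics/top3c.png

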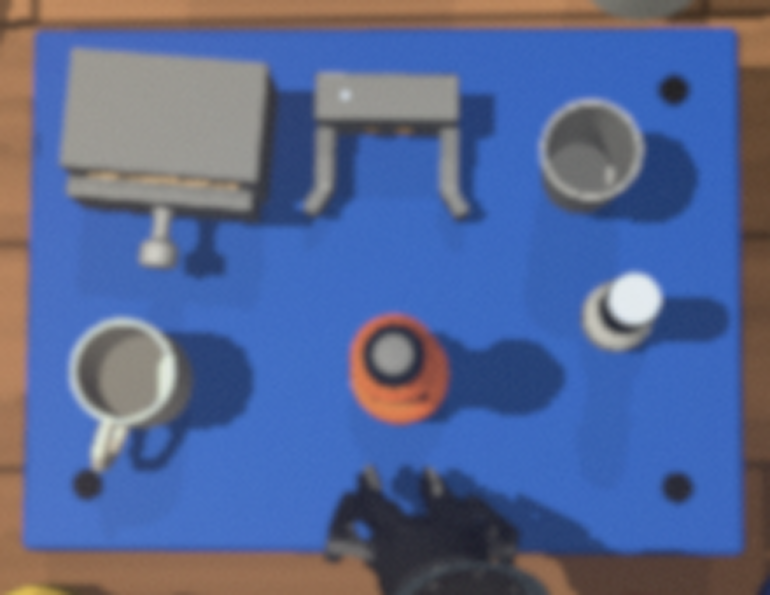

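Call:
{"name": "servo_tool", "arguments": {
  "commands": [
    [0.036,[0,0.002,0.008],[-0.002,0.002,0.01]],
    [0.036,[0,0.0035,0.015],[-0.002,0.002,0.01]],
    [0.036,[0,0.0035,0.015],[-0.002,0.002,0.01]]
  ]
}}

```text
clock: 6.1
eef_pos: [0.4304, -0.0622, 0.1473]
tcp_rot: [0.959, -0.052, 0.25, -0.119]
force: [-0.1, 0.4, 0.1]
gripper_width: 0.036
```

```bash
python3 -c "
from h import *
st();
for p in [(.456,-.0615,.146),(.470,-.0595,.146),(.52,-.053,.146)]: relW(p)
a=cv2.cvtColor(manip.camera('side'),cv2.COLOR_RGB2BGR);a=a[180:270,220:320]
cv2.imwrite('pics/s4.png',cv2.resize(a,None,fx=6,fy=6,interpolation=cv2.INTER_CUBIC))"
```

```text
6.1 [ 0.4304 -0.0622  0.1473] F [-0.09  0.35  0.06] w 0.036 j [-0.49  0.22  2.3   1.1   0.48  0.23] z [ 0.492  0.203 -0.847]
[ 0.0215 -0.0014  0.0138] [ 0.0009 -0.0037 -0.0017]
[ 0.0334 -0.0039  0.0211] [ 0.0009 -0.0037 -0.0017]
[ 0.0758 -0.0122  0.047 ] [ 0.0009 -0.0037 -0.0017]
```

View pics/s4.png

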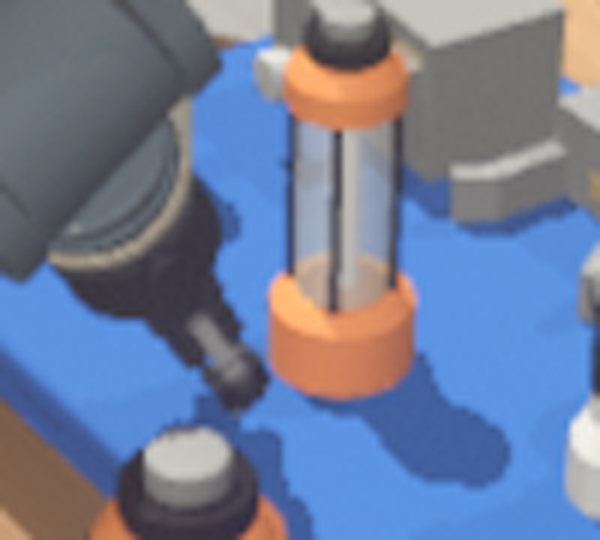

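Call:
{"name": "servo_tool", "arguments": {
  "commands": [
    [0.036,[0.005,0,0.004],[0,-0.003,-0.001]],
    [0.036,[0.01,-0.001,0.007],[0,-0.003,-0.001]],
    [0.036,[0.014,-0.001,0.01],[0,-0.003,-0.001]],
    [0.036,[0.017,-0.001,0.012],[0,-0.003,-0.001]],
    [0.036,[0.0195,-0.001,0.013],[0,-0.003,-0.001]],
    [0.036,[0.022,-0.001,0.0145],[0,-0.003,-0.001]],
    [0.036,[0.024,-0.001,0.0155],[0,-0.003,-0.001]],
    [0.036,[0.026,-0.001,0.0165],[0,-0.003,-0.001]]
  ]
}}

```text
clock: 7.15
eef_pos: [0.4607, -0.0618, 0.1451]
tcp_rot: [0.96, -0.052, 0.248, -0.12]
force: [-3.2, 0.9, 0.1]
gripper_width: 0.0359
```

```bash
cat >look.py <<'E'
import sys
from h import *
n=sys.argv[1]; st()
for p in eval(sys.argv[2]): relW(p)
a=cv2.cvtColor(manip.camera('top'),cv2.COLOR_RGB2BGR)[110:280,160:380]; a=cv2.resize(a,None,fx=2.5,fy=2.5,interpolation=cv2.INTER_CUBIC)
b=cv2.cvtColor(manip.camera('side'),cv2.COLOR_RGB2BGR)[150:290,220:360];b=cv2.resize(b,(240,240),interpolation=cv2.INTER_CUBIC)
c=np.zeros((425,800,3),np.uint8);c[:,:550]=a;c[:240,560:]=b
cv2.imwrite(f'pics/L{n}.png',c)
E
python3 look.py 5 "[(.47,-.0595,.146),(.50,-.0555,.146),(.52,-.053,.146)]"
```

```text
7.15 [ 0.4607 -0.0618  0.1451] F [-3.24  0.9   0.09] w 0.0359 j [-0.44  0.27  2.24  1.07  0.47  0.3 ] z [ 0.488  0.204 -0.848]
[ 0.0082 -0.0028  0.0043] [ 0.0004  0.0005 -0.0017]
[ 0.0337 -0.0079  0.0198] [ 0.0004  0.0005 -0.0017]
[ 0.0507 -0.0111  0.03  ] [ 0.0004  0.0005 -0.0017]
```

View pics/L5.png

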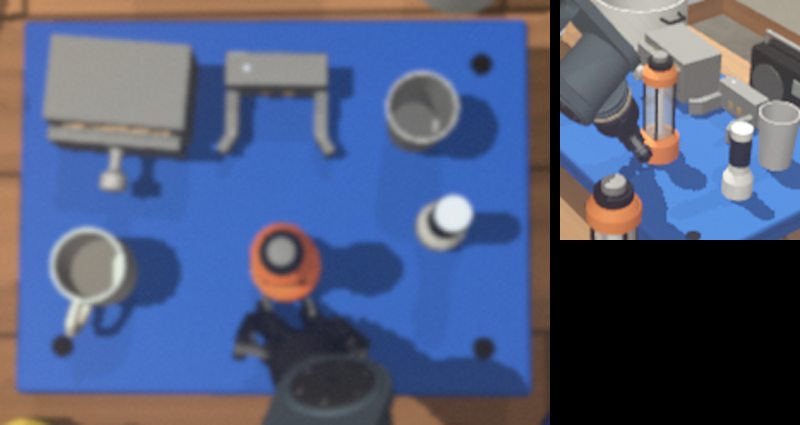

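Call:
{"name": "servo_tool", "arguments": {
  "commands": [
    [0.036,[0.004,-0.001,0.0024],[0,0,-0.002]],
    [0.036,[0.008,-0.002,0.0048],[0,0,-0.002]],
    [0.036,[0.0125,-0.003,0.0073],[0,0,-0.002]],
    [0.036,[0.017,-0.0043,0.01],[0,0,-0.002]],
    [0.036,[0.021,-0.0055,0.0125],[0,0,-0.002]],
    [0.036,[0.0255,-0.0066,0.015],[0,0,-0.002]],
    [0.036,[0.0295,-0.0077,0.0175],[0,0,-0.002]],
    [0.036,[0.0337,-0.0088,0.02],[0,0,-0.002]]
  ]
}}

```text
clock: 8.25
eef_pos: [0.5008, -0.0548, 0.1462]
tcp_rot: [0.96, -0.051, 0.248, -0.119]
force: [-1.0, -0.0, -2.5]
gripper_width: 0.0361
```

```bash
python3 look.py 6 "[(.52,-.0505,.146),(.54,-.0505,.146)]"
```

```text
8.25 [ 0.5008 -0.0548  0.1462] F [-1.   -0.01 -2.47] w 0.0361 j [-0.38  0.32  2.15  1.02  0.45  0.41] z [ 0.489  0.203 -0.848]
[ 0.016  -0.0049  0.0105] [ 0.001  -0.0003  0.0002]
[ 0.0334 -0.0057  0.0203] [ 0.001  -0.0003  0.0002]
```

View pics/L6.png

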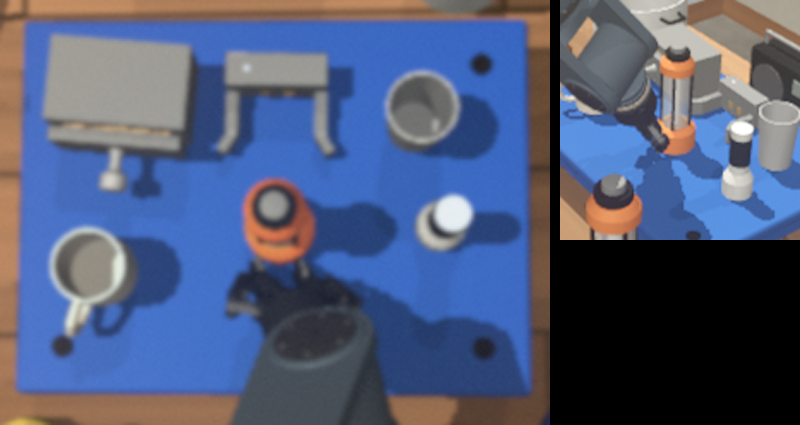

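Call:
{"name": "servo_tool", "arguments": {
  "commands": [
    [0.036,[0.004,-0.001,0.0025],[0,0,0]],
    [0.036,[0.008,-0.002,0.005],[0,0,0]],
    [0.036,[0.012,-0.003,0.0075],[0,0,0]],
    [0.036,[0.016,-0.004,0.01],[0,0,0]],
    [0.036,[0.0205,-0.0045,0.0127],[0,0,0]],
    [0.036,[0.025,-0.005,0.0153],[0,0,0]],
    [0.036,[0.029,-0.0053,0.0178],[0,0,0]],
    [0.036,[0.0334,-0.0055,0.0203],[0,0,0]]
  ]
}}

```text
clock: 9.35
eef_pos: [0.54, -0.0506, 0.146]
tcp_rot: [0.96, -0.051, 0.248, -0.119]
force: [-4.7, 0.4, 3.3]
gripper_width: 0.0362
```

```bash
python3 look.py 7 "[(.56,-.0518,.146),(.575,-.0523,.146),(.601,-.0534,.146)]"
```

```text
9.35 [ 0.54   -0.0506  0.146 ] F [-4.73  0.38  3.26] w 0.0362 j [-0.34  0.37  2.06  0.96  0.45  0.51] z [ 0.489  0.204 -0.848]
[0.0176 0.0003 0.0095] [ 0.0008 -0.0003  0.0003]
[0.0308 0.0002 0.0168] [ 0.0008 -0.0003  0.0003]
[0.0536 0.0003 0.0292] [ 0.0008 -0.0003  0.0003]
```

View pics/L7.png

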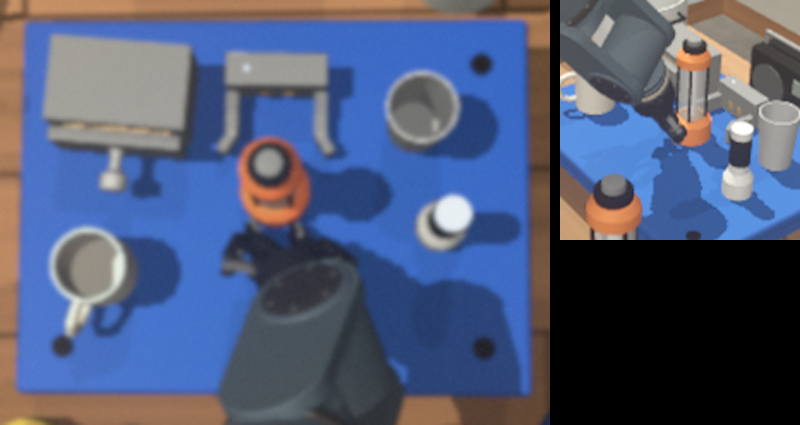

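```bash
cat >foot.py <<'E'
from h import *
im=manip.camera('top'); hsv=cv2.cvtColor(im,cv2.COLOR_RGB2HSV)
m=cv2.inRange(hsv,(3,120,90),(16,255,255)); m[:,:225]=0;m[:,320:]=0;m[260:]=0
ys,xs=np.nonzero(m); print("ext",xs.min(),xs.max(),ys.min(),ys.max())
for r in range(ys.max()-18,ys.max()+1,3):
    c=xs[ys==r]; print(r,c.min(),c.max())
r0=ys.max()-14
c=xs[(ys>=r0)]
L=on('top',c.min()-.5,r0,.128);Rr=on('top',c.max()+.5,r0,.128);lo=on('top',(c.min()+c.max())/2,ys.max()+.5,.11)
print("foot y",(L[1]+Rr[1])/2,"diam",L[1]-Rr[1],"x from low edge",lo[0]+.036)
E
python3 foot.py
```

```text
ext 225 319 60 199
181 257 282
184 257 282
187 257 282
190 258 281
193 260 280
196 262 278
199 268 271
foot y -0.049813035236639824 diam 0.06759613808027701 x from low edge 0.5894920189539997
```

Call:
{"name": "servo_tool", "arguments": {
  "commands": [
    [0.036,[0.004,0,0.002],[0,0,0]],
    [0.036,[0.008,0,0.0043],[0,0,0]],
    [0.036,[0.012,0,0.0065],[0,0,0]],
    [0.036,[0.016,0,0.0087],[0,0,0]],
    [0.036,[0.02,0,0.011],[0,0,0]],
    [0.036,[0.024,0,0.013],[0,0,0]],
    [0.036,[0.0275,0,0.015],[0,0,0]],
    [0.036,[0.031,0,0.017],[0,0,0]]
  ]
}}

```text
clock: 10.5
eef_pos: [0.5753, -0.0521, 0.1459]
tcp_rot: [0.96, -0.051, 0.248, -0.119]
force: [-3.8, 0.5, 2.2]
gripper_width: 0.0363
```

```bash
python3 look.py 8 "[(.595,-.053,.146),(.601,-.0534,.146)]"; python3 foot.py
```

```text
10.5 [ 0.5753 -0.0521  0.1459] F [-3.77  0.48  2.23] w 0.0363 j [-0.32  0.42  1.98  0.9   0.46  0.59] z [ 0.489  0.204 -0.848]
[0.0174 0.     0.0094] [ 0.001  -0.0002  0.0003]
[0.0227 0.0002 0.0123] [ 0.001  -0.0002  0.0003]
ext 225 319 60 185
167 257 282
170 257 282
173 258 283
176 259 282
179 260 281
182 262 279
185 267 275
foot y -0.05135222984026191 diam 0.07036320848232273 x from low edge 0.6266225098499488
```

View pics/L8.png

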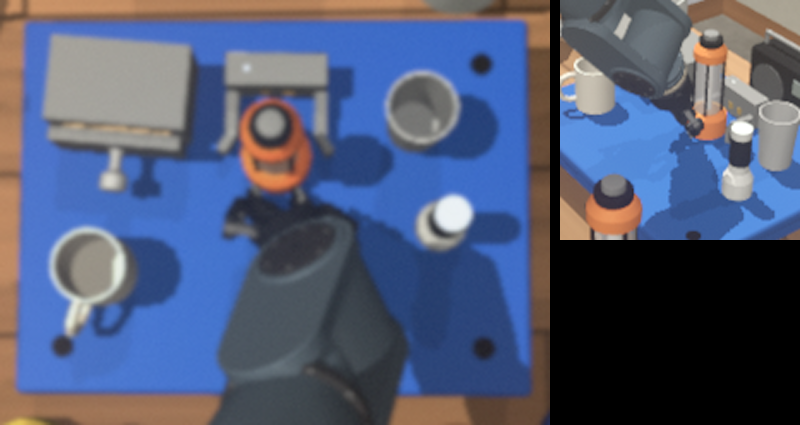

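Call:
{"name": "servo_tool", "arguments": {
  "commands": [
    [0.036,[0.003,0,0.0016],[0,0,0]],
    [0.036,[0.006,0,0.0033],[0,0,0]],
    [0.036,[0.009,0,0.005],[0,0,0]],
    [0.036,[0.0115,0,0.0063],[0,0,0]],
    [0.036,[0.014,0,0.0077],[0,0,0]],
    [0.036,[0.016,0,0.0087],[0,0,0]],
    [0.036,[0.018,0,0.0098],[0,0,0]],
    [0.036,[0.0195,0,0.0106],[0,0,0]]
  ]
}}

```text
clock: 11.65
eef_pos: [0.5973, -0.053, 0.1459]
tcp_rot: [0.96, -0.051, 0.248, -0.119]
force: [-4.0, -0.6, 1.9]
gripper_width: 0.0362
```

```bash
python3 look.py 9 "[(.601,-.0534,.146),(.604,-.0534,.146)]"; python3 foot.py
```

```text
11.65 [ 0.5973 -0.053   0.1459] F [-4.01 -0.6   1.88] w 0.0362 j [-0.31  0.45  1.92  0.86  0.47  0.65] z [ 0.489  0.204 -0.848]
[0.0033 0.0002 0.0017] [ 0.001  -0.0002  0.0003]
[0.0059 0.0001 0.0032] [ 0.001  -0.0002  0.0003]
ext 225 319 60 177
159 258 282
162 257 283
165 257 283
168 258 282
171 260 281
174 263 279
177 268 274
foot y -0.051490823459723487 diam 0.07046181134189394 x from low edge 0.6479293477879997
```

View pics/L9.png

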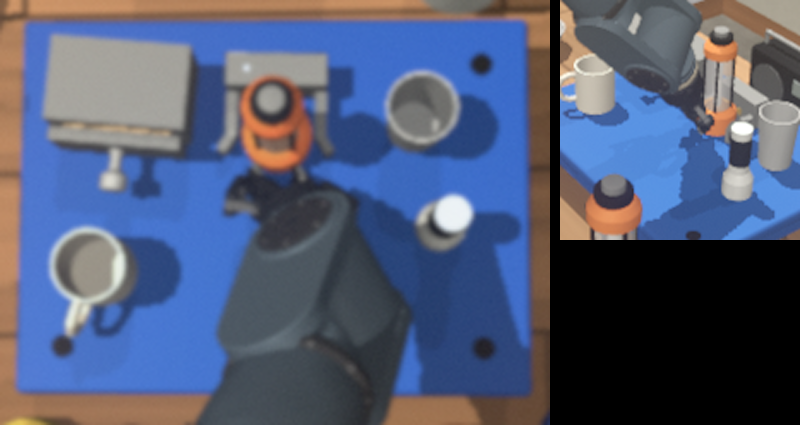

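Now 1 mm steps, watching the force for the back stop.

Call:
{"name": "servo_tool", "arguments": {
  "commands": [
    [0.036,[0.0009,0,0.0005],[0,0,0]],
    [0.036,[0.0018,0,0.001],[0,0,0]],
    [0.036,[0.0026,0,0.0015],[0,0,0]]
  ]
}}

```text
clock: 12.18
eef_pos: [0.6002, -0.0531, 0.1459]
tcp_rot: [0.96, -0.051, 0.248, -0.119]
force: [-3.7, 0.1, 2.6]
gripper_width: 0.0357
```

Call:
{"name": "servo_tool", "arguments": {
  "commands": [
    [0.036,[0.0009,0,0.0005],[0,0,0]],
    [0.036,[0.0018,0,0.001],[0,0,0]]
  ]
}}

```text
clock: 12.42
eef_pos: [0.6023, -0.0532, 0.1459]
tcp_rot: [0.96, -0.051, 0.248, -0.119]
force: [-4.0, 0.2, 1.3]
gripper_width: 0.036
```

Call:
{"name": "servo_tool", "arguments": {
  "commands": [
    [0.036,[0.0009,0,0.0005],[0,0,0]],
    [0.036,[0.0009,0,0.0005],[0,0,0]]
  ]
}}

```text
clock: 12.68
eef_pos: [0.6034, -0.0533, 0.1459]
tcp_rot: [0.96, -0.051, 0.248, -0.119]
force: [-4.0, 0.2, 2.1]
gripper_width: 0.0361
```

```bash
python3 look.py 10 "[(.604,-.0534,.146)]"; python3 foot.py
```

```text
12.68 [ 0.6034 -0.0533  0.1459] F [-4.01  0.19  2.06] w 0.0361 j [-0.3   0.46  1.91  0.85  0.47  0.66] z [ 0.489  0.203 -0.848]
[0.0006 0.0001 0.0002] [ 0.001  -0.0004  0.0003]
ext 225 319 60 175
157 258 283
160 257 283
163 257 283
166 258 282
169 260 281
172 263 279
175 268 272
foot y -0.05152553271333609 diam 0.07048650525175267 x from low edge 0.6532653911433293
```

View pics/L10.png

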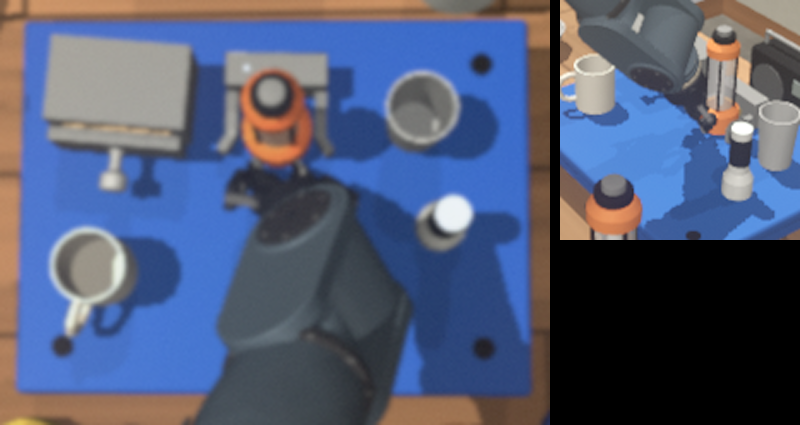

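Call:
{"name": "servo_tool", "arguments": {
  "commands": [
    [0.036,[0.0009,0,0.0005],[0,0,0]],
    [0.036,[0.0009,0,0.0005],[0,0,0]]
  ]
}}

```text
clock: 13.08
eef_pos: [0.6044, -0.0533, 0.1459]
tcp_rot: [0.96, -0.051, 0.248, -0.119]
force: [-4.0, -0.1, 2.5]
gripper_width: 0.0361
```

Call:
{"name": "servo_tool", "arguments": {
  "commands": [
    [0.036,[0.0009,0,0.0005],[0,0,0]],
    [0.036,[0.0009,0,0.0005],[0,0,0]]
  ]
}}

```text
clock: 13.32
eef_pos: [0.6054, -0.0534, 0.1459]
tcp_rot: [0.96, -0.051, 0.248, -0.119]
force: [-3.5, -0.6, 1.9]
gripper_width: 0.0359
```

Call:
{"name": "servo_tool", "arguments": {
  "commands": [
    [0.036,[0.0009,0,0.0005],[0,0,0]],
    [0.036,[0.0009,0,0.0005],[0,0,0]]
  ]
}}

```text
clock: 13.58
eef_pos: [0.6064, -0.0534, 0.1459]
tcp_rot: [0.96, -0.051, 0.248, -0.119]
force: [-4.0, 0.6, 2.2]
gripper_width: 0.0364
```

Call:
{"name": "servo_tool", "arguments": {
  "commands": [
    [0.036,[0.0009,0,0.0005],[0,0,0]],
    [0.036,[0.0009,0,0.0005],[0,0,0]]
  ]
}}

```text
clock: 13.82
eef_pos: [0.6071, -0.0533, 0.1458]
tcp_rot: [0.96, -0.051, 0.248, -0.119]
force: [-7.2, 0.4, 5.1]
gripper_width: 0.0359
```

Call:
{"name": "servo_tool", "arguments": {
  "commands": [
    [0.036,[-0.002,0,-0.001],[0,0,0]],
    [0.036,[-0.006,0,-0.003],[0,0,0]],
    [0.036,[-0.013,0,-0.007],[0,0,0]],
    [0.036,[-0.024,0,-0.013],[0,0,0]],
    [0.036,[-0.036,0,-0.02],[0,0,0]],
    [0.036,[-0.05,0,-0.027],[0,0,0]],
    [0.036,[-0.064,0,-0.035],[0,0,0]],
    [0.036,[-0.07,0,-0.038],[0,0,0]]
  ]
}}

```text
clock: 14.82
eef_pos: [0.5267, -0.0501, 0.1457]
tcp_rot: [0.96, -0.051, 0.248, -0.119]
force: [0.8, 0.2, 0.0]
gripper_width: 0.036
```

```bash
python3 look.py 11 "[(.53,-.053,.38)]"; python3 - <<'E'
from h import *
im=manip.camera('top'); cv2.imwrite('pics/t11.png',cv2.cvtColor(im,cv2.COLOR_RGB2BGR)); a=cv2.imread('pics/t11.png')[110:230,210:330]
cv2.imwrite('pics/t11c.png',cv2.resize(a,None,fx=5,fy=5,interpolation=cv2.INTER_CUBIC))
im=manip.camera('side'); a=cv2.cvtColor(im,cv2.COLOR_RGB2BGR)[160:260,270:370]; cv2.imwrite('pics/s11c.png',cv2.resize(a,None,fx=5,fy=5,interpolation=cv2.INTER_CUBIC))
D=tgt([.53,-.053,.40],-2.3,0)[1]
relW([.53,-.053,.38],D);relW([.53,-.053,.38],D*R.from_euler('z',180,degrees=True))
E
python3 foot.py
```

```text
14.82 [ 0.5267 -0.0501  0.1457] F [0.84 0.17 0.04] w 0.036 j [-0.35  0.36  2.1   0.98  0.45  0.47] z [ 0.489  0.203 -0.848]
[ 0.1122 -0.0569 -0.1978] [ 0.0011 -0.0002 -0.0001]
[ 0.111  -0.057  -0.1982] [-0.7581  0.3821  2.9582]
[ 0.111  -0.057  -0.1982] [-0.2515 -0.499  -0.0648]
ext 225 319 60 173
155 258 282
158 257 283
161 257 283
164 258 283
167 260 282
170 262 280
173 267 275
foot y -0.05156026635775903 diam 0.07051121647594134 x from low edge 0.6586051759003911
```

View pics/t11c.png

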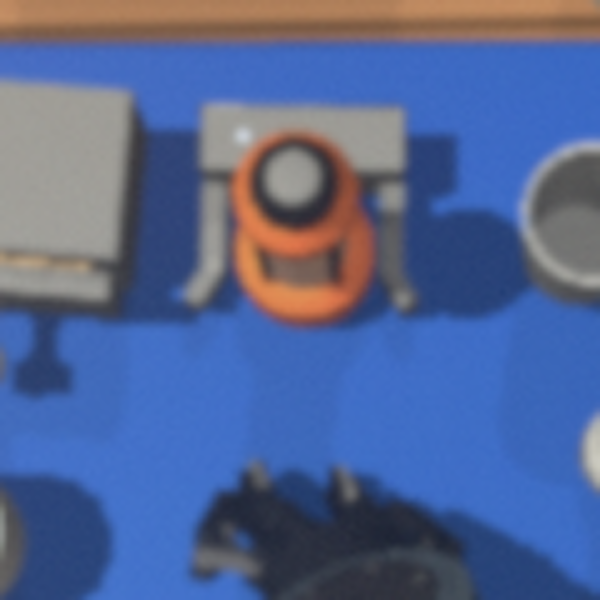

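View pics/s11c.png

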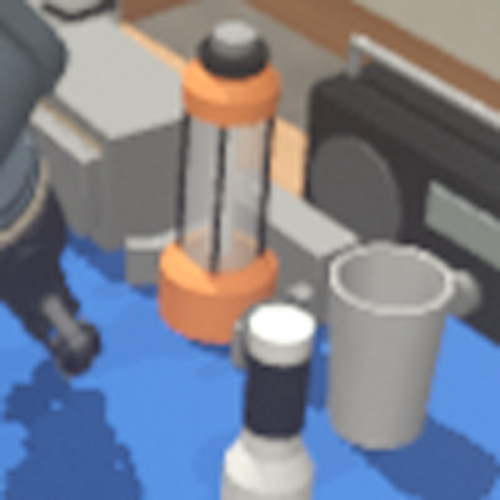

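```bash
python3 - <<'E'
from h import *
t=(210+295.5/5-.5,110+175.5/5-.5); s=(270+236.5/5-.5,160+35.5/5-.5)
o1,d1=ray('top',*t);o2,d2=ray('side',*s)
A=np.c_[d1,-d2];k=np.linalg.lstsq(A,o2-o1,rcond=None)[0];p,q=o1+k[0]*d1,o2+k[1]*d2;print(p,q)
for z in (.285,.29,.295,.3): print(z,on('top',*t,z))
E
```

```text
[ 0.65516446 -0.05406652  0.3013983 ] [ 0.6565605  -0.05513355  0.30169081]
0.285 [ 0.65902607 -0.05350958  0.285     ]
0.29 [ 0.65784863 -0.05367939  0.29      ]
0.295 [ 0.65667119 -0.05384921  0.295     ]
0.3 [ 0.65549374 -0.05401903  0.3       ]
```

Call:
{"name": "servo_tool", "arguments": {
  "commands": [
    [0.0,[0.02,-0.01,-0.035],[0,0,0]],
    [0.0,[0.04,-0.02,-0.07],[0,0,0]],
    [0.0,[0.06,-0.03,-0.105],[-0.05,-0.1,-0.01]],
    [0.0,[0.08,-0.04,-0.14],[-0.1,-0.2,-0.03]],
    [0.0,[0.1,-0.05,-0.178],[-0.15,-0.3,-0.04]],
    [0.0,[0.111,-0.057,-0.198],[-0.2,-0.4,-0.05]],
    [0.0,[0.111,-0.057,-0.198],[-0.2515,-0.499,-0.065]],
    [0.0,[0.111,-0.057,-0.198],[-0.2515,-0.499,-0.065]]
  ]
}}

```text
clock: 16.08
eef_pos: [0.5308, -0.0523, 0.3791]
tcp_rot: [1.0, -0.019, -0.0, -0.0]
force: [0.5, -0.1, 0.2]
gripper_width: 0.0
```

```bash
python3 - <<'E'
from h import *
st()
D=tgt([0,0,0],-2.3,0)[1]*R.from_euler('z',180,degrees=True)
relW([.657,-.052,.36],D)
E
```

```text
16.07 [ 0.5308 -0.0523  0.3791] F [ 0.47 -0.08  0.15] w 0.0 j [-0.19  0.22  1.52  0.    1.41  1.42] z [-0.  0. -1.]
[ 0.1261 -0.0051  0.0191] [-0.0004  0.0005  0.0016]
```

Call:
{"name": "servo_tool", "arguments": {
  "commands": [
    [0.0,[0.03,-0.001,0.0],[0,0,0]],
    [0.0,[0.06,-0.002,0.0],[0,0,0]],
    [0.0,[0.09,-0.003,0.0],[0,0,0]],
    [0.0,[0.115,-0.004,0.0],[0,0,0]],
    [0.0,[0.125,-0.004,0.01],[0,0,0]],
    [0.0,[0.125,-0.004,0.019],[0,0,0]],
    [0.0,[0.125,-0.004,0.019],[0,0,0]]
  ]
}}

```text
clock: 16.95
eef_pos: [0.6541, -0.0538, 0.3595]
tcp_rot: [1.0, -0.02, -0.001, -0.0]
force: [-0.5, 0.6, -1.1]
gripper_width: -0.0001
```

```bash
python3 look.py 12 "[]"; python3 - <<'E'
from h import *
im=manip.camera('side'); a=cv2.cvtColor(im,cv2.COLOR_RGB2BGR)[110:230,250:390]; cv2.imwrite('pics/s12c.png',cv2.resize(a,None,fx=5,fy=5,interpolation=cv2.INTER_CUBIC))
E
```

```text
16.95 [ 0.6541 -0.0538  0.3595] F [-0.49  0.63 -1.07] w -0.0001 j [-0.15  0.48  1.2   0.    1.46  1.46] z [-0.002  0.001 -1.   ]
```

View pics/s12c.png

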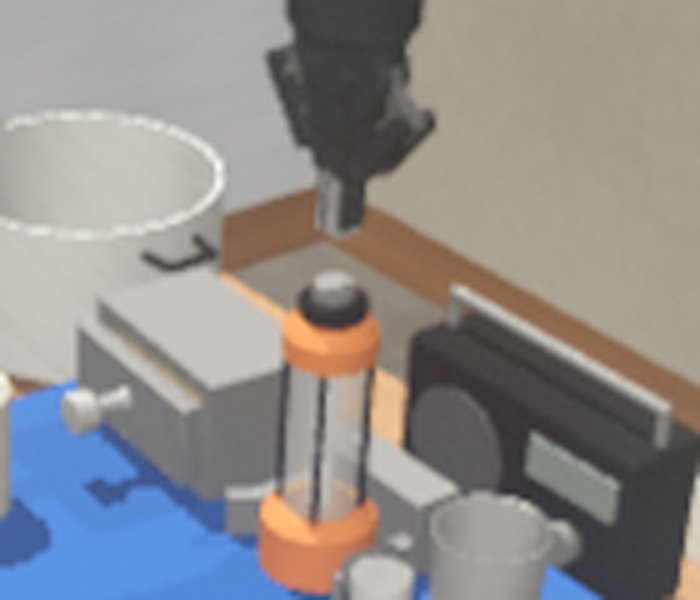

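View pics/L12.png

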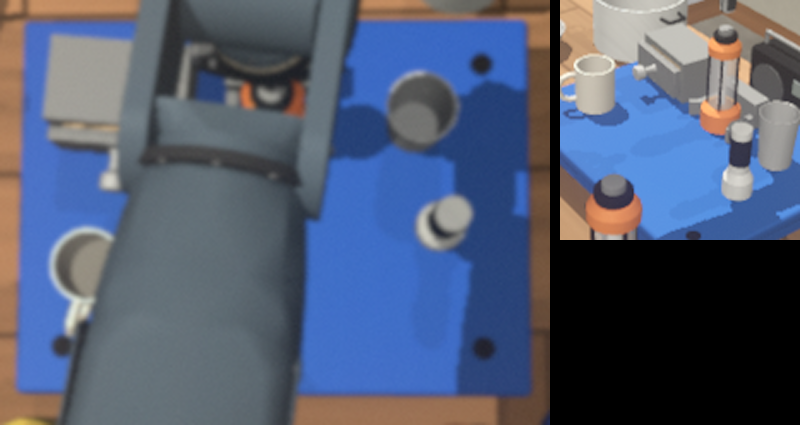

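Call:
{"name": "servo_tool", "arguments": {
  "commands": [
    [0.0,[0.002,0,0.01],[0,0,0]],
    [0.0,[0.002,0,0.018],[0,0,0]],
    [0.0,[0.002,0,0.024],[0,0,0]],
    [0.0,[0.002,0,0.028],[0,0,0]],
    [0.0,[0.002,0,0.028],[0,0,0]]
  ]
}}

```text
clock: 17.73
eef_pos: [0.6569, -0.0539, 0.3322]
tcp_rot: [1.0, -0.02, -0.0, -0.0]
force: [0.4, -0.7, 0.6]
gripper_width: 0.0001
```

```bash
python3 - <<'E'
from h import *
st()
im=manip.camera('side'); a=cv2.cvtColor(im,cv2.COLOR_RGB2BGR)[130:200,290:360]; cv2.imwrite('pics/s13c.png',cv2.resize(a,None,fx=7,fy=7,interpolation=cv2.INTER_CUBIC))
E
```

```text
17.73 [ 0.6569 -0.0539  0.3322] F [ 0.43 -0.72  0.56] w 0.0001 j [-0.15  0.5   1.24  0.    1.41  1.46] z [-0.001  0.    -1.   ]
```

View pics/s13c.png

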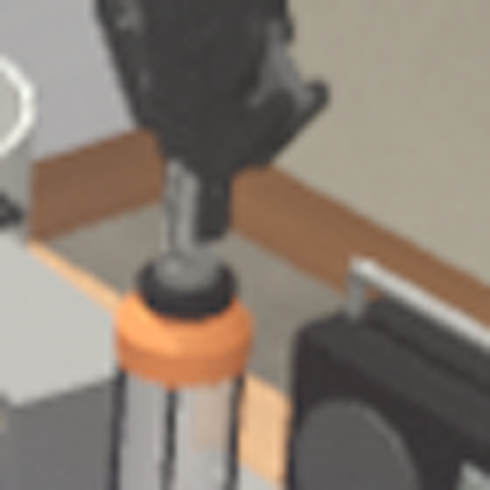

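Call:
{"name": "servo_tool", "arguments": {
  "commands": [
    [0.0,[-0.003,-0.001,0.001],[0,0,0]],
    [0.0,[-0.003,-0.001,0.002],[0,0,0]],
    [0.0,[-0.003,-0.001,0.003],[0,0,0]],
    [0.0,[-0.003,-0.001,0.004],[0,0,0]]
  ]
}}

```text
clock: 18.27
eef_pos: [0.654, -0.0528, 0.3285]
tcp_rot: [1.0, -0.02, -0.0, -0.0]
force: [-0.3, 0.2, 0.6]
gripper_width: -0.0003
```

Call:
{"name": "servo_tool", "arguments": {
  "commands": [
    [0.0,[0,0,0.001],[0,0,0]],
    [0.0,[0,0,0.002],[0,0,0]],
    [0.0,[0,0,0.003],[0,0,0]],
    [0.0,[0,0,0.003],[0,0,0]]
  ]
}}

```text
clock: 18.77
eef_pos: [0.654, -0.0528, 0.3257]
tcp_rot: [1.0, -0.02, -0.0, -0.0]
force: [-1.3, 0.0, 2.3]
gripper_width: -0.0001
```

Call:
{"name": "servo_tool", "arguments": {
  "commands": [
    [0.0,[0,0,0.001],[0,0,0]],
    [0.0,[0,0,0.002],[0,0,0]],
    [0.0,[0,0,0.002],[0,0,0]]
  ]
}}

```text
clock: 19.15
eef_pos: [0.654, -0.0528, 0.3236]
tcp_rot: [1.0, -0.02, -0.0, -0.0]
force: [-1.1, 0.4, 4.0]
gripper_width: 0.0002
```

Call:
{"name": "servo_tool", "arguments": {
  "commands": [
    [0.0,[0,0,0.001],[0,0,0]],
    [0.0,[0,0,0.002],[0,0,0]],
    [0.0,[0,0,0.002],[0,0,0]]
  ]
}}

```text
clock: 19.52
eef_pos: [0.6541, -0.0528, 0.3221]
tcp_rot: [1.0, -0.02, 0.0, -0.0]
force: [-0.7, 0.4, 8.0]
gripper_width: 0.0004
```

Call:
{"name": "servo_tool", "arguments": {
  "commands": [
    [0.0,[0,0,0.001],[0,0,0]],
    [0.0,[0,0,0.001],[0,0,0]],
    [0.0,[0,0,0.001],[0,0,0]]
  ]
}}

```text
clock: 19.9
eef_pos: [0.6542, -0.0528, 0.322]
tcp_rot: [1.0, -0.02, 0.001, 0.0]
force: [-2.1, 0.5, 12.3]
gripper_width: 0.0
```

```bash
python3 - <<'E'
from h import *
st()
im=manip.camera('side'); a=cv2.cvtColor(im,cv2.COLOR_RGB2BGR)[130:200,290:360]; cv2.imwrite('pics/s14c.png',cv2.resize(a,None,fx=7,fy=7,interpolation=cv2.INTER_CUBIC))
E
```

```text
19.9 [ 0.6542 -0.0528  0.322 ] F [-2.11  0.52 12.34] w 0.0 j [-0.15  0.5   1.26  0.    1.38  1.46] z [ 0.001 -0.    -1.   ]
```

View pics/s14c.png

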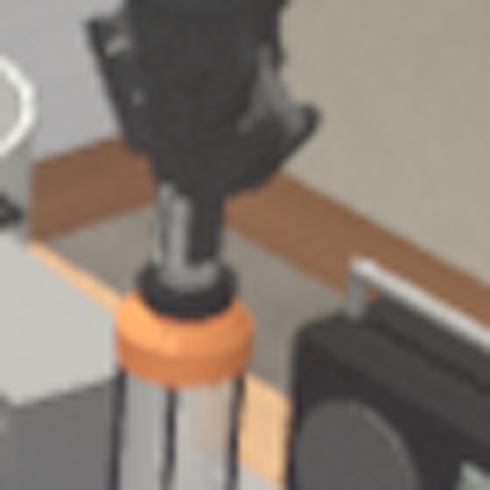

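Call:
{"name": "servo_tool", "arguments": {
  "commands": [
    [0.0,[0,0,-0.003],[0,0,0]],
    [0.0,[0,0,-0.006],[0,0,0]],
    [0.0,[0,0,-0.01],[0,0,0]],
    [0.0,[0,0,-0.02],[0,0,0]],
    [0.0,[0,0,-0.04],[0,0,0]],
    [0.0,[0,0,-0.07],[0,0,0]],
    [0.0,[-0.03,0,-0.08],[0,0,0]],
    [0.0,[-0.07,0,-0.08],[0,0,0]]
  ]
}}

```text
clock: 20.95
eef_pos: [0.5837, -0.05, 0.4014]
tcp_rot: [1.0, -0.02, 0.0, 0.0]
force: [0.3, -0.2, 0.5]
gripper_width: 0.0002
```

Call:
{"name": "servo_tool", "arguments": {
  "commands": [
    [0.0,[-0.05,0,0],[0,0,0]],
    [0.0,[-0.1,0,0],[0,0,0]],
    [0.0,[-0.15,0,0],[0,0,0]],
    [0.0,[-0.15,0,0],[0,0,0]],
    [0.0,[-0.15,0,0],[0,0,0]]
  ]
}}

```text
clock: 21.58
eef_pos: [0.4346, -0.0441, 0.4012]
tcp_rot: [1.0, -0.02, 0.0, 0.0]
force: [-0.2, 0.4, -0.1]
gripper_width: -0.0
```

```bash
python3 look.py 15 "[]"; python3 foot.py|tail -1; python3 - <<'E'
from h import *
im=manip.camera('side'); a=cv2.cvtColor(im,cv2.COLOR_RGB2BGR)[150:250,260:380]; cv2.imwrite('pics/s15c.png',cv2.resize(a,None,fx=5,fy=5,interpolation=cv2.INTER_CUBIC))
E
```

```text
21.57 [ 0.4346 -0.0441  0.4012] F [-0.23  0.37 -0.15] w -0.0 j [-0.21  0.01  1.7   0.    1.43  1.4 ] z [ 0. -0. -1.]
foot y -0.05156026635775903 diam 0.07051121647594134 x from low edge 0.6586051759003911
```

View pics/L15.png

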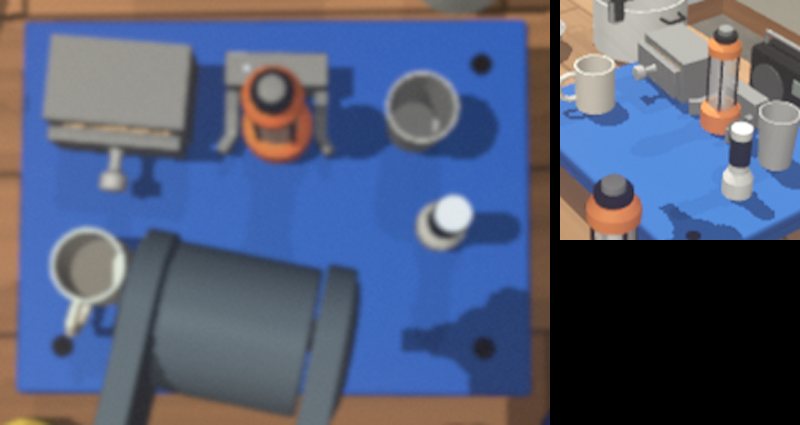

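View pics/s15c.png

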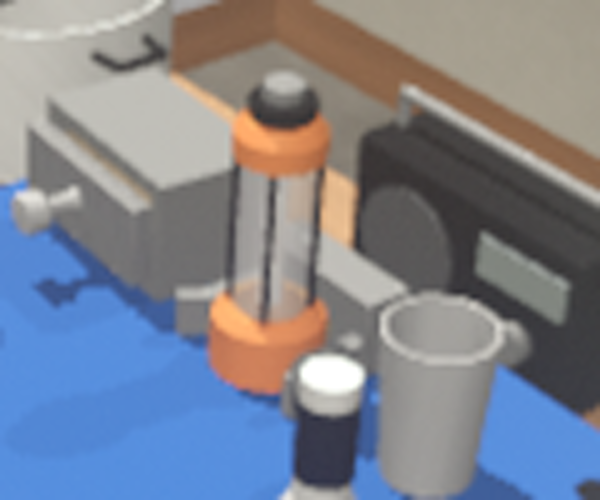

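```bash
python3 -c "
from cell import manip
print(manip.hand_in())"
```

```text
the job is handed in; nothing more can be done
None
```

I slid the smaller orange lantern upright into the charging dock. I pushed low on its foot with two part-open fingers and never gripped or lifted it. I then pressed its button straight down with the closed fingers, released it, backed the arm clear and handed the job in at about 21.6 s. The hand-in gives no verdict.

- **Docking:** The sliding force was about 4 N. It rose to 7 N when the foot met the dock's back block, which I took as fully home.
- **Button press:** Force rose at about 0.8 N per mm, matching the spring. The button then stopped hard just past 5 N, and I pressed on to 12.3 N with no further travel.
- **Final pictures:** The lantern stands upright between the rails with its button up, and its foot measured the same before and after the press. The tumbler, mug, torch and drawer show no visible movement, and the wrist force reads about zero.
- **A disagreement:** The lantern's final x measured about 0.659 m by camera, against 0.653 m for the home point from my first dock measurement. I trusted the contact with the back block and put the roughly 5 mm down to camera error. It is within the 8 mm limit either way.
- **First approach abandoned:** I had planned to tilt the tool straight back, but a wrist joint came close to its limit. I backed off while still clear of everything and turned the tool half round, leaning it partly sideways.

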